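Roll the sleeve to the inspection line and take its picture

TASK

With a fingertip on its top, roll the longer of the two metal rollers along the inspection plate until it rests on the dark band in front of the small horizontal microscope, lying along the band; do not push on its side, pinch it or lift it. Once it lies still there and you have let go of it, press the round capture button on the console beside the plate fully down and release it. Leave the short roller, the lamp knob and everything else as they are.

Things in the scene. Friction and masses are not known exactly. Their poses are not given: they have to be found in the camera images.
- plate: Fixed aluminium inspection plate, 180 mm (its x) by 360 mm (its y), 12 mm thick; origin at the centre of its underside. A flush black band 24 mm wide runs right across its top along its x axis, centred on y = 0. Rollers roll along its y; a stop bar 12 mm high crosses each end (y = +-175 mm).
- scope (a point): Front lens of the small horizontal microscope fixed to the plate: 138 mm from the plate's centre along its +x, 46 mm above the table, in line with the band. The microscope runs 165 mm on from there along +x, is up to 80 mm wide and up to 76 mm above the table; its 14 mm high base begins 28 mm before the lens.
- roller: The longer roller: aluminium sleeve, 60 mm diameter, 120 mm long, 0.3 to 0.6 kg. Origin at its centre, on its axis, 42 mm above the table (top at 72 mm); its x is the axis, y and z turn as it rolls. Starts 60 to 97 mm from the band, on either side, about parallel to it. A fingertip pressed lightly on top rolls it without slip but moves twice as far, so runs off the front after 2 to 3 cm of roll: use several strokes. Let go, it soon stops.
- short_roller: The short roller, not to be moved: aluminium, 40 mm diameter, 60 mm long, lying on the plate on the other side of the band. Origin at its centre on its axis, 32 mm above the table (its top is 52 mm above the table).
- capture_top (a point): Centre of the top of the capture button, a round grey cap of 30 mm diameter in a black housing on a small grey and white console (100 by 80 mm, 34 mm high) beside the plate, on the left or the right. It is pressed straight down.
- capture (a joint): Travel of the capture button: 0 m up, 0.006 m fully down; a spring pushes it back, about 5 N at the bottom.
- lamp_knob (a joint): Turn of the lamp knob (a grey knob with an upright bar grip on a black base, 36 mm, on the other console, of the same size, on the other side of the plate); rad, 0 at the start; not to be turned.
- lamp_console: Console with the lamp knob, 100 by 80 by 34 mm, fixed; origin at the centre of its underside.
- jar: Closed amber glass jar, 60 mm diameter, 85 mm high, standing beyond the plate; origin at the centre of its foot. Bystander.
- lens_tube: Black stepped lens tube, 48 mm diameter, 80 mm high, standing beyond the plate; origin at the centre of its foot. Bystander.
- screwdriver: Screwdriver 150 mm long lying on the robot's side of the plate; origin under its middle, handle to its -x. Bystander.
- dish: Shallow white dish, 90 mm across, 18 mm high; origin at the centre of its foot. Bystander.
- spacer: Steel ring, 60 mm across, 20 mm high, lying flat; origin at the centre of its underside. Bystander.
- filter_case: Flat white case, 50 by 80 by 22 mm, on the robot's side of the plate; origin at the centre of its underside. Bystander.

How it is judged:
By the outcome, as a careful person would: the job done as asked, in the order asked, and still so for the second after the job is handed in, with the robot touching nothing.
It also fails if it takes over 54 s, if anything falls off the work surface, if the arm or the gripper's body presses on something with over 40 N, if the wrist force passes 120 N, or if a joint passes its speed limit or range.

ROBOT

A 6-joint arm with a two-finger parallel gripper is mounted at the origin on the work surface. World frame = base frame: x ahead of the robot, y to its left, z up, the work surface at z = 0. Lengths are in mm, angles in rad, forces in N, time in s.
With the tool pointing down it reaches from about 350 to 975 mm from the base axis. Payload 7.1 kg.
Tool frame: the origin (TCP) lies between the finger pads; the fingertips stand 14 mm ahead of it and the grasp point (between the pads) lies 5 mm behind it; z points along the fingers, y is the direction in which the jaws open and shut (so a half turn about z gives the same grasp; the last joint's range is limited). The gripper opens to 88 mm and grips with 3 to 60 N. Pads are 20 mm wide; open, the fingers measure 115 mm over their backs; the gripper's body (75 mm by 178 mm) begins 61 mm behind the grasp point.
Start: joints at [1.229, 0.423, 1.63, -0, 1.089, -0.019], TCP at [198.233, 592.713, 236.675] pointing down, gripper open.
Joint ranges: [-3, 3], [-0.9, 2.11], [0.09, 2.58], [-1.31, 4.45], [0.11, 2.69], [-2.54, 2.54]. Speed limits (rad/s): [2.39, 2.39, 3.01, 3.14, 3.14, 3.14].

INTERFACE

Orientations are given as a rotation vector (axis times angle).
In Python, from workcell import get_obs, get_image, calibration, close_job, regions_of, place_of gives the robot as it stands.
- The arm moves only by the tool move_arm, never from a script. Its argument "deltas" is a list of rows, each a list of 5 numbers: the closure in counts, from 0 (fully open) to 255 (shut), then the shift along the tool's x, y, z in m, then the turn about the tool's z in rad. In form: [[grip, x, y, z, roll], ...]. A call has 1 to 5 rows; each row is the pose to reach, as a shift and turn from the pose commanded when the call began, along the tool's axes at that moment; what a row does not reach only later rows make up. A row lasts 1/12 s, in which the tool goes at most 41.7 mm and 7.16 degrees, less where a joint would pass 70% of its speed; a pose out of reach is approached as far as the arm can. A call with a gripper value outside its range is refused whole. The fingers move at their own pace and stop on an object; the grip force is fixed at half the most. Time passes only in rows, so rows that repeat a pose let the fingers close. It gives the time, the measured TCP pose, the force and the opening at its end, in the units of the state.
- get_obs(): the state, without advancing time (a new reading comes with each control period).
- get_image(name): name is "scene" or "top" or "wrist"; returns the picture (420x560x3 uint8, blue, green, red); there is no depth.
- calibration(name): a dict with "intrinsics" (3x3 intrinsics, pixels), "world_to_cam" (4x4, takes a point from world to camera coordinates); the wrist camera has in their place "hand_eye" (4x4, takes a point from camera to tool coordinates, whose origin is the TCP and whose axes are the flange's). Camera axes: x right, y down, z forward; pixel columns grow to the right and rows downward; lengths in mm; the calibration is good to about 2 mm. The wrist camera is an equidistant fisheye: a pixel r from the principal point sees the ray r / f radians off the axis. A picture is of the moment at which its call begins: read the wrist's pose just before it. calibration takes no time and is no camera call.
- close_job(): hands the job in, once; it reports no verdict.
Trained networks look in the newest picture that a camera, given by its name, has taken for a name from the list of things; names that differ only in an ending like _2 or _b are one class to them, and where a whole thing is asked for, a point or a joint stands for the part that bears it (a point fixed in the world has none). Each returns a list of dicts, best first, with "conf" (0 to 1); they miss things now and then, are a little off and sometimes report something else, mostly with a low value. They report only what shows in the picture. A call takes as long as a camera call.
- regions_of(camera, name): "region" (420x560 bool, what is visible of it).
- place_of(camera, name): "location" ([x, y, z] in mm, in world coordinates, good to about 4 mm: a listed point, or the origin of a listed thing).
The state is a dict: "t": time; "qpos": joint angles; "qvel": joint speeds; "joint_torque": joint torques, N m; "ee_pos": TCP position; "orientation": TCP orientation; "ft_force": force on the tool from outside, world axes, zero at the start; "moment": the same for the moment, N m; "width": finger opening in mm.
Only numpy, scipy, OpenCV 4.12 (cv2) and the standard library are available. Lean on these libraries where they do the work, as an engineer would, in place of code of your own. Each camera call takes 0.05 s, during which the arm holds its last target.

## Working session

There is one attempt and no reset: what is moved stays moved. The work goes in short steps, Python scripts to look and compute and a tool call to move; the robot and the scene stay as the last step left them, time stands still between calls to the robot, and variables do not carry over. Pictures are saved under pics/ and viewed, and the job is handed in when it is done.

Besides the shell and the picture viewer there is one more tool, called in YAML: its name, and indented under it one key for each argument. move_arm: Moves the arm, as the interface text tells. Its arguments: {"type":"object","properties":{"deltas":{"type":"array","items":{"type":"array","items":{"type":"number"}}}},"required":["deltas"]}

```bash
mkdir -p pics
cat > h.py <<'E'
import numpy as np,cv2
from workcell import *
from scipy.spatial.transform import Rotation as R
E
python3 - <<'E'
from h import *
o=get_obs();print({k:np.round(v,3).tolist() for k,v in o.items()})
print(R.from_rotvec(o['orientation']).as_matrix().round(3))
for c in('scene','top'):
    cv2.imwrite(f'pics/{c}0.png',get_image(c))
for n in ['plate','roller','short_roller','scope','capture_top','lamp_console','jar','lens_tube','screwdriver','dish','spacer','filter_case']:
  for c in('scene','top'):
    print(c,n,[(np.round(d['location']).tolist(),round(d['conf'],2)) for d in place_of(c,n)[:2]])
print(get_obs()['t'])
E
```

```text
{'t': 0.0, 'qpos': [1.229, 0.424, 1.631, -0.0, 1.089, -0.019], 'qvel': [0.0, -0.0, -0.0, -0.001, -0.001, 0.0], 'joint_torque': [-0.001, -54.463, -27.366, 0.064, 0.023, -0.0], 'ee_pos': [198.065, 592.206, 235.903], 'orientation': [-0.505, -3.1, 0.002], 'ft_force': [-0.321, 0.033, -0.031], 'moment': [0.009, -0.002, 0.029], 'width': 88.213}
[[-0.948  0.317 -0.001]
 [ 0.317  0.948 -0.001]
 [ 0.    -0.002 -1.   ]]
scene plate [([543.0, 20.0, 1.0], 0.97)]
top plate [([543.0, 16.0, -5.0], 0.7)]
scene roller [([541.0, -64.0, 43.0], 0.73), ([757.0, -220.0, -3.0], 0.65)]
top roller [([541.0, -65.0, 42.0], 0.74)]
scene short_roller [([539.0, 110.0, 27.0], 0.74)]
top short_roller [([536.0, 107.0, 30.0], 0.91), ([538.0, -64.0, 41.0], 0.56)]
scene scope [([676.0, 26.0, 42.0], 0.86)]
top scope [([678.0, 26.0, 48.0], 0.97), ([639.0, 374.0, -1.0], 0.27)]
scene capture_top [([489.0, 373.0, 58.0], 0.54)]
top capture_top []
scene lamp_console [([495.0, -374.0, 0.0], 0.79)]
top lamp_console [([499.0, -377.0, 2.0], 0.69)]
scene jar [([755.0, 221.0, 2.0], 0.98), ([333.0, 310.0, -2.0], 0.74)]
top jar [([755.0, 215.0, -1.0], 0.68)]
scene lens_tube [([758.0, -220.0, -3.0], 0.7)]
top lens_tube [([756.0, -224.0, -0.0], 0.93)]
scene screwdriver [([335.0, 310.0, -2.0], 0.69)]
top screwdriver [([540.0, -64.0, 41.0], 0.37)]
scene dish [([637.0, 374.0, -0.0], 0.64), ([675.0, 26.0, 44.0], 0.33)]
top dish [([638.0, 371.0, -4.0], 0.81)]
scene spacer [([688.0, -374.0, 4.0], 0.62)]
top spacer [([690.0, -373.0, -1.0], 0.57)]
scene filter_case [([342.0, -289.0, -2.0], 0.93)]
top filter_case [([345.0, -292.0, -2.0], 0.94)]
1.3
```

View pics/scene0.png

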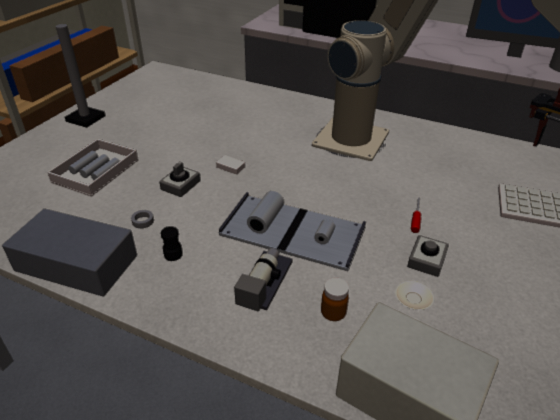

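View pics/top0.png

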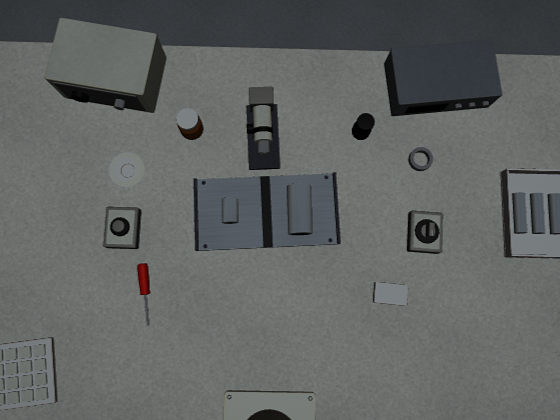

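The scene shows the long roller at about (267,211) and the short one at (325,230). The band lies between them. The capture console is on the robot's left at (428,252), and the lamp knob is on the other side. I'll rectify the top and scene pictures for accurate poses.

```bash
cat >> h.py <<'E'
def H(c,z,x0,y0,s):
    # world plane z -> rectified image: u=(y0-y)*s, v=(x0-x)*s
    k=calibration(c);K=np.array(k['intrinsics']);T=np.array(k['world_to_cam'])
    A=K@T[:3,:]@np.array([[0,-1/s,x0],[-1/s,0,y0],[0,0,z],[0,0,1.]])
    return A  # rect px -> image px
def rect(img,c,z,x0,y0,s,w,h):
    return cv2.warpPerspective(img,H(c,z,x0,y0,s),(w,h),flags=cv2.INTER_CUBIC|cv2.WARP_INVERSE_MAP)
def proj(c,P):
    k=calibration(c);P=np.atleast_2d(P);q=(np.array(k['world_to_cam'])@np.c_[P,np.ones(len(P))].T)[:3]
    q=np.array(k['intrinsics'])@q;return (q[:2]/q[2]).T
E
python3 - <<'E'
from h import *
for c in('scene','top'):
    im=cv2.imread(f'pics/{c}0.png')
    r=rect(im,c,12,680,220,2,800,560);cv2.imwrite(f'pics/rect_{c}.png',cv2.convertScaleAbs(r,alpha=1.8))
    g=r.min(2).astype(float)
    # band: per row darkest dip centroid
    pts=[]
    for v in range(90,470,6):
        row=g[v,340:460]; w=np.clip(np.median(row)*0.6-row,0,None)
        if w.sum()>50: pts.append((680-v/2,220-(340+(w*np.arange(120)).sum()/w.sum())/2))
    pts=np.array(pts); print(c,len(pts)); vx=cv2.fitLine(pts.astype(np.float32),cv2.DIST_HUBER,0,.01,.01).ravel()
    print(vx, 'y at x=543',vx[3]+(543-vx[2])*vx[1]/vx[0],'ang deg',np.degrees(np.arctan(vx[1]/vx[0])))
T=np.array(calibration('top')['world_to_cam']);print('cam',-T[:3,:3].T@T[:3,3])
E
```

```text
scene 60
[9.9766475e-01 6.8301171e-02 5.3779999e+02 1.7317587e+01] y at x=543 17.673586 ang deg 3.9164178
top 60
[9.9755573e-01 6.9875322e-02 5.4529999e+02 1.9021978e+01] y at x=543 18.860872 ang deg 4.006826
cam [ 330.41654726    2.27621762 1314.40366441]
```

View pics/rect_top.png

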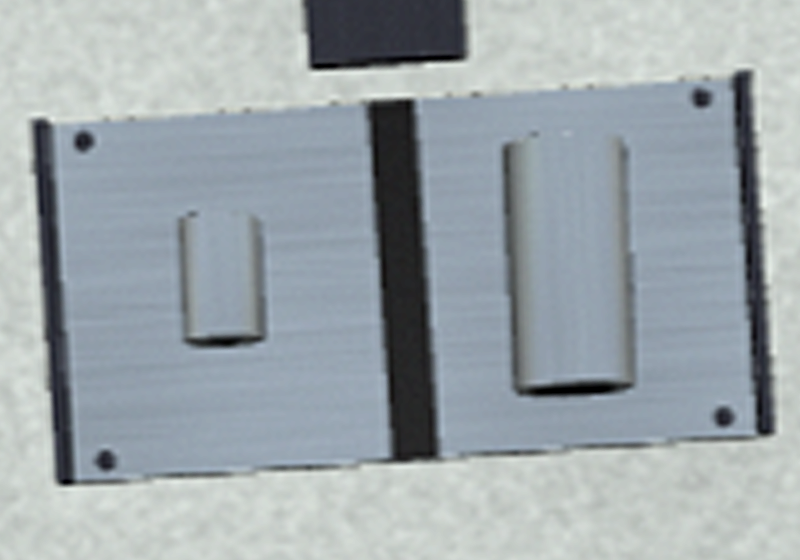

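View pics/rect_scene.png

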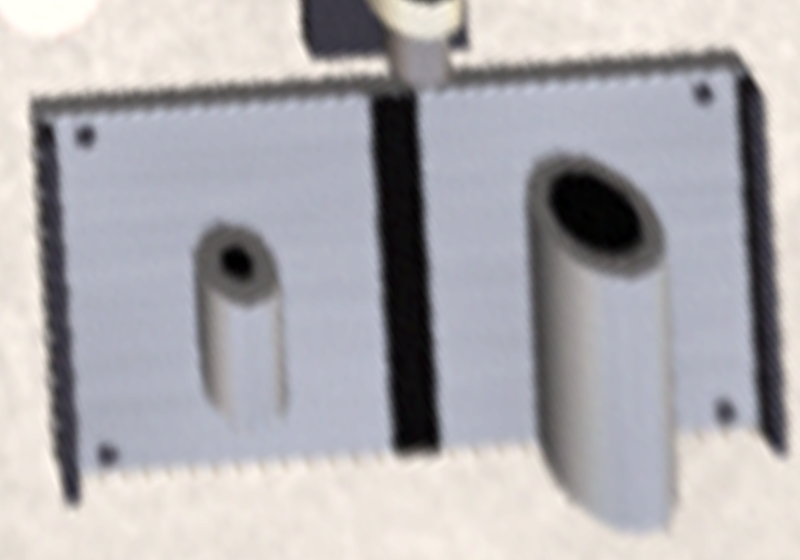

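```bash
cat >> h.py <<'E'
def roller_fit(im,z=42):
    r=rect(im,'top',z,680,220,4,1600,1120);g=r.astype(float).mean(2)
    return r,g
E
python3 - <<'E'
from h import *
im=cv2.imread('pics/top0.png')
m=regions_of('top','roller');print([ (d['conf'],d['region'].sum()) for d in m])
get=m[0]['region'].astype(np.uint8)*255
r=rect(get,'top',42,680,220,4,1600,1120)
c=max(cv2.findContours((r>127).astype(np.uint8),0,1)[0],key=cv2.contourArea)
(b,s,a)=cv2.minAreaRect(c);print('centre',680-b[1]/4,220-b[0]/4,np.array(s)/4,a)
# edge-based mid line
y=[];x=[]
for v in range(0,1120,4):
    w=np.flatnonzero(r[v]>127)
    if len(w)>180: x.append(680-v/4);y.append(220-(w[0]+w[-1])/8)
x=np.array(x);y=np.array(y);print(x.min(),x.max());k=(x>x.min()+10)&(x<x.max()-10)
p=np.polyfit(x[k],y[k],1);print('axis slope deg',np.degrees(np.arctan(p[0])),'y at541',np.polyval(p,541))
# button
for c in('scene','top'):
    for n in('capture_top','capture'):
        for d in regions_of(c,n)[:2]:
            v,u=np.nonzero(d['region']);print(c,n,d['conf'],len(u),u.mean(),v.mean(),u.min(),u.max(),v.min(),v.max())
for c in('scene','top'):
    r=rect(cv2.imread(f'pics/{c}0.png'),c,50,560,440,4,560,560);cv2.imwrite(f'pics/but_{c}.png',cv2.convertScaleAbs(r,alpha=1.8))
print(get_obs()['t'])
E
```

```text
[(0.75, np.int64(1193)), (0.27, np.int64(11270))]
centre 544.1935424804688 -62.955718994140625 [128.63241577  61.49797058] 87.0166015625
483.0 603.0
axis slope deg 3.7443979398776204 y at541 -63.33922387136673
scene capture 0.55 109 430.6697247706422 245.25688073394497 425 437 240 250
top capture_top 0.43 121 118.6198347107438 225.28925619834712 113 125 220 231
1.55
```

move_arm:
  deltas:
    - [255,0,0,0,-0.12]
    - [255,0,0,0,-0.24]
    - [255,0,0,0,-0.36]
    - [255,0,0,0,-0.392]
    - [255,0,0,0,-0.392]

```text
t: 1.97
ee_pos: [198.2, 592.7, 236.7]
orientation: [-0.11, 3.14, 0.0]
ft_force: [0.7, 0.8, -0.7]
width: 58.2
```

move_arm:
  deltas:
    - [255,-0.0159,-0.0367,0,0]
    - [255,-0.0318,-0.0734,0,0]
    - [255,-0.0477,-0.1101,0,0]
    - [255,-0.0636,-0.1468,0,0]
    - [255,-0.0795,-0.1835,0,0]

```text
t: 2.38
ee_pos: [290.6, 413.6, 236.7]
orientation: [-0.107, 3.14, 0.0]
ft_force: [0.7, -0.3, 0.9]
width: 25.0
```

move_arm:
  deltas:
    - [255,-0.0159,-0.0367,0,0]
    - [255,-0.0318,-0.0734,0,0]
    - [255,-0.0477,-0.1101,0,0]
    - [255,-0.0636,-0.1468,0,0]
    - [255,-0.0795,-0.1835,0,0]

```text
t: 2.8
ee_pos: [382.8, 235.9, 237.0]
orientation: [-0.106, 3.139, 0.001]
ft_force: [0.1, 0.3, 0.6]
width: 0.6
```

move_arm:
  deltas:
    - [255,-0.0159,-0.0367,0,0]
    - [255,-0.0318,-0.0734,0,0]
    - [255,-0.0477,-0.1101,0,0]
    - [255,-0.0636,-0.1468,0,0]
    - [255,-0.0795,-0.1835,0,0]

```text
t: 3.22
ee_pos: [474.9, 58.0, 237.0]
orientation: [-0.106, 3.139, 0.0]
ft_force: [1.7, 1.3, -0.5]
width: 0.5
```

View pics/but_top.png

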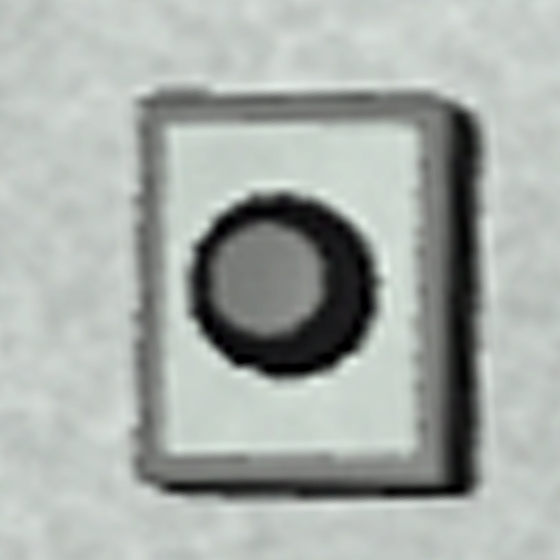

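View pics/but_scene.png

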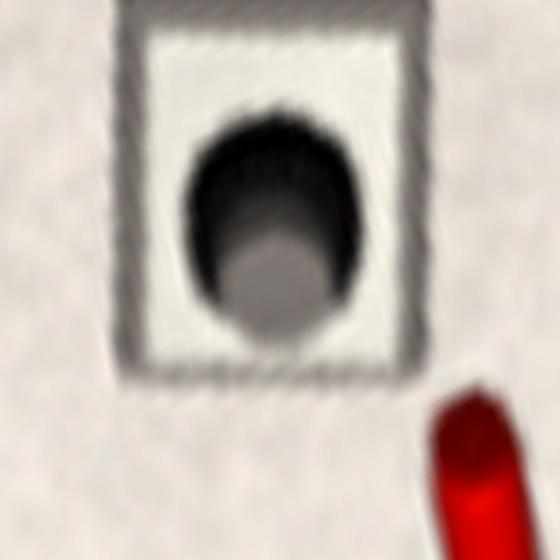

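move_arm:
  deltas:
    - [255,-0.015,-0.034,0,0]
    - [255,-0.03,-0.068,0,0]
    - [255,-0.045,-0.102,0.01,0]
    - [255,-0.0587,-0.1344,0.03,0]
    - [255,-0.0587,-0.1344,0.06,0]

```text
t: 3.63
ee_pos: [547.2, -75.2, 178.6]
orientation: [-0.1, 3.131, -0.004]
ft_force: [0.3, 0.7, 0.1]
width: 0.4
```

move_arm:
  deltas:
    - [255,0,0,0.03,0]
    - [255,0,0,0.057,0]
    - [255,0,0,0.057,0]

```text
t: 3.88
ee_pos: [538.8, -69.9, 115.1]
orientation: [0.105, -3.132, -0.002]
ft_force: [-0.4, 0.4, 0.7]
width: 0.8
```

```bash
cat >> h.py <<'E'
def ray(c,u,v):
    k=calibration(c);T=np.array(k['world_to_cam']);Rm=T[:3,:3];o=-Rm.T@T[:3,3]
    d=Rm.T@np.linalg.inv(np.array(k['intrinsics']))@[u,v,1];return o,d/np.linalg.norm(d)
E
python3 - <<'E'
from h import *
A=np.zeros((3,3));b=np.zeros(3)
for c,x,y in(('top',490.2,373.5),('scene',488.2,370.7)):
    u,v=proj(c,[x,y,50])[0];o,d=ray(c,u,v);M=np.eye(3)-np.outer(d,d);A+=M;b+=M@o;print(c,u,v)
print(np.linalg.solve(A,b))
o=get_obs();print(o['ee_pos'],o['ft_force'],o['t'])
for c in('scene','top','wrist'):
    im=get_image(c);cv2.imwrite(f'pics/{c}1.png',im)
k=calibration('wrist');print(k)
E
```

```text
top 117.70301658716475 225.5624658066358
scene 430.4893037561633 244.2213962204081
[490.15558556 371.78737425  52.13785681]
[538.76724867 -69.88704246 115.13228936] [-0.4253781   0.38032054  0.68143721] 3.8833
{'intrinsics': array([[325.1922621 ,   0.        , 281.16257057],
       [  0.        , 325.1922621 , 205.14229927],
       [  0.        ,   0.        ,   1.        ]]), 'hand_eye': array([[ 6.71084102e-04, -9.61773868e-01, -2.73844073e-01,
         7.47556453e+01],
       [ 9.99999770e-01,  6.18366965e-04,  2.78825680e-04,
        -2.28785950e-01],
       [-9.88311247e-05, -2.73844197e-01,  9.61774062e-01,
        -1.48279602e+02],
       [ 0.00000000e+00,  0.00000000e+00,  0.00000000e+00,
         1.00000000e+00]])}
```

View pics/wrist1.png

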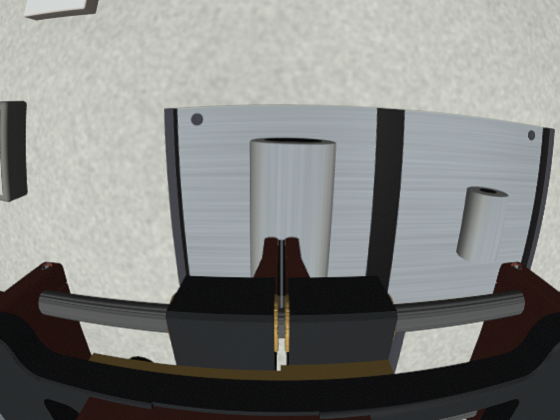

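View pics/scene1.png

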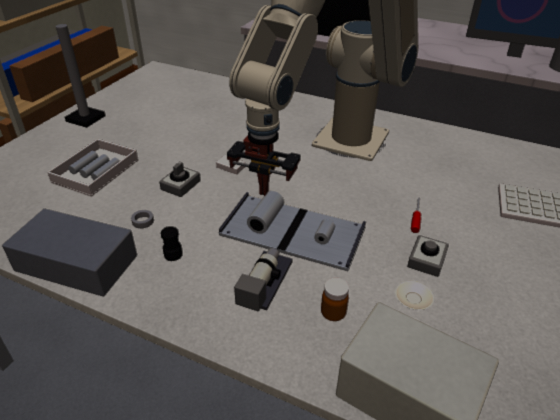

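View pics/top1.png

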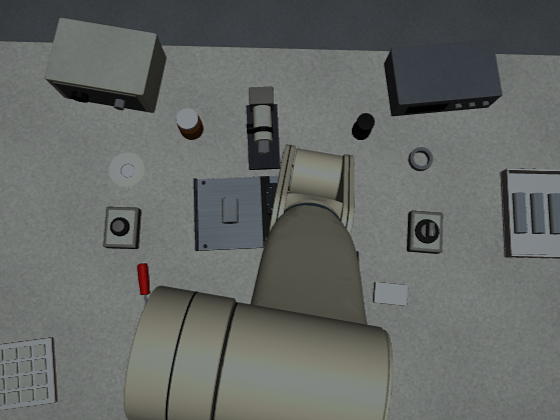

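The wrist view shows the roller at columns 250–336, the band at about column 390 and the closed fingertip at (281,240). It works for tracking when the top camera is blocked, so I'll write a rectifier for it.

```bash
cat >> h.py <<'E'
def wrect(im,o,z,x0,y0,s,w,h):
    k=calibration('wrist');HE=np.array(k['hand_eye']);K=np.array(k['intrinsics'])
    Rt=R.from_rotvec(o['orientation']).as_matrix();p=np.array(o['ee_pos'])
    u,v=np.meshgrid(np.arange(w),np.arange(h));P=np.stack([x0-v/s,y0-u/s,np.full(u.shape,float(z))],-1)
    C=((P-p)@Rt-HE[:3,3])@HE[:3,:3]
    rr=np.hypot(C[...,0],C[...,1]);th=np.arctan2(rr,C[...,2]);f=K[0,0]*th/np.maximum(rr,1e-9)
    return cv2.remap(im,(K[0,2]+f*C[...,0]).astype(np.float32),(K[1,2]+f*C[...,1]).astype(np.float32),cv2.INTER_LINEAR)
def look(n,band=True):
    o=get_obs();im=get_image('wrist');cv2.imwrite(f'pics/w{n}.png',im)
    print('t',o['t'],'tcp',o['ee_pos'].round(1),'f',o['ft_force'].round(1))
    s=4
    for d in regions_of('wrist','roller')[:2]:
        r=wrect(d['region'].astype(np.uint8)*255,o,42,620,150,s,1400,1000)>127
        C=np.array(calibration('wrist')['hand_eye'])[:3,3];Rt=R.from_rotvec(o['orientation']).as_matrix();cam=Rt@C+o['ee_pos']
        x=[];y=[]
        for v in range(0,1000,4):
            w=np.flatnonzero(r[v])
            if len(w)>200: x.append(620-v/s);y.append((150-w[0]/s,150-w[-1]/s))
        if len(x)<10: print('few',d['conf'],len(x));continue
        x=np.array(x);y=np.array(y)
        # correct silhouette: tangent rays from camera (2D in y,z)
        k=(x>x.min()+8)&(x<530)
        ym=[]
        for a,b in y[k]:
            # bisector of the two tangent rays passes through axis
            da=np.array([a-cam[1],42-cam[2]]);db=np.array([b-cam[1],42-cam[2]])
            m=da/np.linalg.norm(da)+db/np.linalg.norm(db);ym.append(cam[1]+m[0]/m[1]*(42-cam[2]))
        if k.sum()<8: print('few k',x.min(),x.max());continue
        p=np.polyfit(x[k],ym,1)
        print('roller conf',round(d['conf'],2),'xmin',x.min(),'n',k.sum(),'wid',np.median(y[k,0]-y[k,1]).round(1),'axis deg',np.degrees(np.arctan(p[0])).round(2),'y@541',np.polyval(p,541).round(1),'y@500',np.polyval(p,500).round(1))
    r=wrect(im,o,12,620,150,s,1400,1000);g=r.min(2).astype(float);cv2.imwrite(f'pics/wr{n}.png',r[::2,::2])
    if band:
        x=[];y=[]
        for v in range(0,1000,8):
            X=620-v/s
            if not 455<X<530: continue
            yb=18.3+(X-541.5)*.069;c=int((150-yb)*s);row=g[v,c-90:c+90];w=np.flatnonzero(row<0.5*np.percentile(row,80))
            if 70<len(w)<130: x.append(X);y.append(150-(c-90+(w[0]+w[-1])/2)/s)
        if len(x)>4:
            p=np.polyfit(x,y,1);print('band n',len(x),'deg',np.degrees(np.arctan(p[0])).round(2),'y@541',np.polyval(p,541).round(1),'y@500',np.polyval(p,500).round(1))
    return o,im
E
python3 -c "
from h import *
look(1)"
```

```text
t 4.0333 tcp [542.7 -70.  120.6] f [ 0.7 -0.  -0.2]
roller conf 0.91 xmin 484.0 n 37 wid 60.2 axis deg 2.79 y@541 -63.4 y@500 -65.4
roller conf 0.25 xmin 448.0 n 73 wid 306.8 axis deg -15.67 y@541 -34.7 y@500 -23.2
band n 37 deg 3.93 y@541 18.3 y@500 15.4
```

View pics/wr1.png

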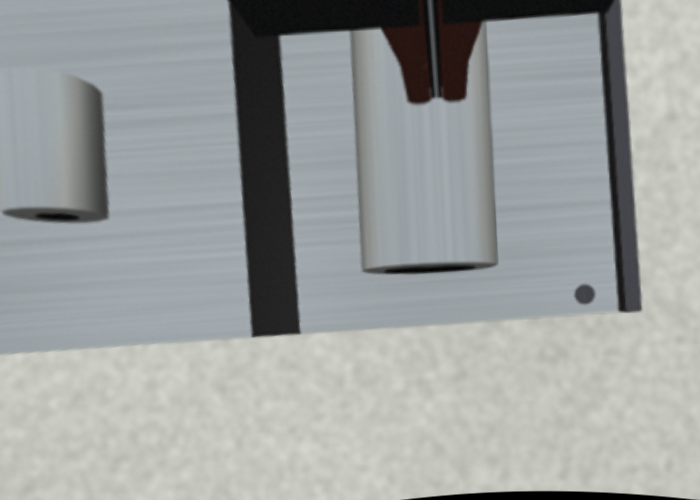

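move_arm:
  deltas:
    - [255,0,0,0.02,0]
    - [255,0,0,0.032,0]
    - [255,0,0,0.032,0]
    - [255,0,0,0.032,0]

```text
t: 4.47
ee_pos: [542.0, -69.9, 87.9]
orientation: [0.109, -3.139, -0.0]
ft_force: [0.4, 0.2, 0.3]
width: 0.6
```

move_arm:
  deltas:
    - [255,0,0,0.001,0]
    - [255,0,0,0.002,0]
    - [255,0,0,0.002,0]

```text
t: 4.72
ee_pos: [542.6, -70.0, 86.3]
orientation: [-0.109, 3.138, -0.0]
ft_force: [0.6, 0.6, 1.5]
width: -0.0
```

move_arm:
  deltas:
    - [255,0,0,0.0006,0]
    - [255,0,0,0.0006,0]
    - [255,0,0,0.0006,0]

```text
t: 4.97
ee_pos: [542.7, -70.2, 85.8]
orientation: [-0.109, 3.138, -0.0]
ft_force: [-1.0, 0.3, 4.9]
width: 0.7
```

move_arm:
  deltas:
    - [255,0,0.004,0.0004,0]
    - [255,0,0.009,0.0004,0]
    - [255,0,0.015,0.0004,0]
    - [255,0,0.02,0.0004,0]
    - [255,0,0.02,0.0004,0]

```text
t: 5.38
ee_pos: [541.8, -49.5, 86.1]
orientation: [-0.109, 3.137, -0.0]
ft_force: [-1.4, 1.5, 11.3]
width: 0.6
```

```bash
python3 -c "
from h import *
look(2)"
```

```text
t 5.3833 tcp [541.8 -49.5  86.1] f [-1.4  1.5 11.3]
roller conf 0.63 xmin 483.0 n 38 wid 60.0 axis deg 2.51 y@541 -53.2 y@500 -55.0
band n 37 deg 3.9 y@541 18.2 y@500 15.4
```

move_arm:
  deltas:
    - [255,0,0.004,0,0]
    - [255,0,0.007,0,0]
    - [255,0,0.007,0,0]
    - [255,0,0.007,-0.004,0]
    - [255,0,0.007,-0.012,0]

```text
t: 5.9
ee_pos: [539.5, -43.0, 96.5]
orientation: [0.109, -3.138, -0.0]
ft_force: [-0.2, 0.0, 0.3]
width: 0.5
```

```bash
python3 -c "
from h import *
look(3)"
```

```text
t 5.9 tcp [539.5 -43.   96.5] f [-0.2  0.   0.3]
roller conf 0.84 xmin 484.0 n 37 wid 60.0 axis deg 2.96 y@541 -49.5 y@500 -51.6
band n 37 deg 3.93 y@541 18.3 y@500 15.5
```

move_arm:
  deltas:
    - [255,-0.0336,-0.0144,0,0]
    - [255,-0.0336,-0.0144,0,0]
    - [255,-0.0336,-0.0144,0.008,0]
    - [255,-0.0336,-0.0144,0.0112,0]
    - [255,-0.0336,-0.0144,0.0116,0]

```text
t: 6.42
ee_pos: [574.9, -55.3, 85.5]
orientation: [-0.109, 3.139, -0.001]
ft_force: [-0.3, -1.4, 13.5]
width: 0.3
```

move_arm:
  deltas:
    - [255,0,0.002,0.0002,0]
    - [255,0,0.007,0.0002,0]
    - [255,0,0.013,0.0002,0]
    - [255,0,0.019,0.0002,0]
    - [255,0,0.025,0.0002,0]

```text
t: 6.83
ee_pos: [573.6, -29.9, 86.0]
orientation: [-0.108, 3.137, -0.0]
ft_force: [1.5, 1.3, 9.5]
width: 0.3
```

move_arm:
  deltas:
    - [255,0,0.003,0,0]
    - [255,0,0.003,0,0]
    - [255,0,0.003,-0.004,0]
    - [255,0,0.003,-0.012,0]

```text
t: 7.17
ee_pos: [570.8, -26.8, 95.9]
orientation: [0.109, -3.136, -0.001]
ft_force: [-0.0, -0.3, -0.6]
width: 0.2
```

```bash
python3 -c "
from h import *
look(4)"
```

```text
t 7.1667 tcp [570.8 -26.8  95.9] f [-0.  -0.3 -0.6]
roller conf 0.65 xmin 481.0 n 40 wid 60.2 axis deg 3.04 y@541 -34.8 y@500 -37.0
band n 37 deg 3.91 y@541 18.2 y@500 15.4
```

move_arm:
  deltas:
    - [255,-0.01,-0.0125,0,0]
    - [255,-0.01,-0.0125,0,0]
    - [255,-0.01,-0.0125,0.008,0]
    - [255,-0.01,-0.0125,0.0112,0]
    - [255,-0.01,-0.0125,0.0116,0]

```text
t: 7.68
ee_pos: [583.4, -38.9, 85.6]
orientation: [0.109, -3.139, 0.0]
ft_force: [-4.6, -0.8, 16.8]
width: 0.5
```

move_arm:
  deltas:
    - [255,0,0.002,0.0002,0]
    - [255,0,0.007,0.0002,0]
    - [255,0,0.013,0.0002,0]
    - [255,0,0.019,0.0002,0]
    - [255,0,0.025,0.0002,0]

```text
t: 8.1
ee_pos: [582.1, -13.5, 85.8]
orientation: [-0.108, 3.138, -0.0]
ft_force: [-0.4, -0.2, 8.3]
width: 0.7
```

move_arm:
  deltas:
    - [255,0,0.003,0,0]
    - [255,0,0.003,0,0]
    - [255,0,0.003,-0.004,0]
    - [255,0,0.003,-0.012,0]

```text
t: 8.43
ee_pos: [580.1, -10.6, 96.0]
orientation: [0.109, -3.136, -0.0]
ft_force: [-0.5, 0.2, -0.4]
width: 0.4
```

```bash
python3 -c "
from h import *
look(5)"
```

```text
t 8.4333 tcp [580.1 -10.6  96. ] f [-0.5  0.2 -0.4]
roller conf 0.82 xmin 480.0 n 41 wid 60.5 axis deg 2.73 y@541 -20.5 y@500 -22.4
band n 10 deg 6.63 y@541 22.0 y@500 17.3
```

move_arm:
  deltas:
    - [255,0,-0.0145,0,0]
    - [255,0,-0.0145,0,0]
    - [255,0,-0.0145,0.008,0]
    - [255,0,-0.0145,0.011,0]
    - [255,0,-0.0145,0.0114,0]

```text
t: 8.95
ee_pos: [582.6, -25.9, 85.5]
orientation: [0.108, -3.139, 0.0]
ft_force: [-2.9, -1.0, 11.1]
width: 0.4
```

move_arm:
  deltas:
    - [255,0,0.002,0.0002,0]
    - [255,0,0.007,0.0002,0]
    - [255,0,0.013,0.0002,0]
    - [255,0,0.019,0.0002,0]
    - [255,0,0.025,0.0002,0]

```text
t: 9.37
ee_pos: [581.3, -0.4, 86.0]
orientation: [-0.108, 3.139, -0.0]
ft_force: [-1.5, 0.7, 8.2]
width: 0.7
```

move_arm:
  deltas:
    - [255,0,0.003,0,0]
    - [255,0,0.003,0,0]
    - [255,0,0.003,-0.004,0]
    - [255,0,0.003,-0.012,0]

```text
t: 9.7
ee_pos: [579.7, 2.6, 96.4]
orientation: [0.109, -3.137, -0.0]
ft_force: [1.0, -0.8, 0.6]
width: 0.5
```

```bash
python3 -c "
from h import *
look(6)"
```

```text
t 9.7 tcp [579.7   2.6  96.4] f [ 1.  -0.8  0.6]
roller conf 0.91 xmin 480.0 n 41 wid 59.8 axis deg 2.8 y@541 -6.0 y@500 -8.0
band n 8 deg 3.28 y@541 17.2 y@500 14.9
```

move_arm:
  deltas:
    - [255,0,-0.0125,0,0]
    - [255,0,-0.0125,0,0]
    - [255,0,-0.0125,0.008,0]
    - [255,0,-0.0125,0.011,0]
    - [255,0,-0.0125,0.0114,0]

```text
t: 10.22
ee_pos: [581.4, -10.3, 85.7]
orientation: [0.108, -3.139, 0.0]
ft_force: [-2.8, -0.5, 9.5]
width: 0.6
```

move_arm:
  deltas:
    - [255,0,0.002,0.0002,0]
    - [255,0,0.007,0.0002,0]
    - [255,0,0.012,0.0002,0]
    - [255,0,0.018,0.0002,0]
    - [255,0,0.023,0.0002,0]

```text
t: 10.63
ee_pos: [580.3, 13.2, 86.1]
orientation: [-0.108, 3.139, 0.0]
ft_force: [-0.9, -0.8, 6.3]
width: 0.7
```

move_arm:
  deltas:
    - [255,0,0.001,0,0]
    - [255,0,0.001,0,0]
    - [255,0,0.001,-0.004,0]
    - [255,0,0.001,-0.012,0]

```text
t: 10.97
ee_pos: [578.9, 14.0, 96.9]
orientation: [0.109, -3.137, -0.0]
ft_force: [0.4, -0.0, 0.2]
width: 0.2
```

```bash
python3 -c "
from h import *
look(7)"
```

```text
t 10.9667 tcp [578.9  14.   96.9] f [ 0.4 -0.   0.2]
roller conf 0.84 xmin 479.0 n 42 wid 60.5 axis deg 2.84 y@541 6.7 y@500 4.6
band n 8 deg 4.04 y@541 18.2 y@500 15.3
```

move_arm:
  deltas:
    - [255,0,-0.0115,0,0]
    - [255,0,-0.0115,0,0]
    - [255,0,-0.0115,0.008,0]
    - [255,0,-0.0115,0.011,0]
    - [255,0,-0.0115,0.0114,0]

```text
t: 11.48
ee_pos: [580.5, 2.2, 85.8]
orientation: [0.108, -3.139, 0.0]
ft_force: [-1.7, -0.2, 5.8]
width: 0.7
```

move_arm:
  deltas:
    - [255,0,0.002,0.0002,0]
    - [255,0,0.007,0.0002,0]
    - [255,0,0.012,0.0002,0]
    - [255,0,0.018,0.0002,0]
    - [255,0,0.022,0.0002,0]

```text
t: 11.9
ee_pos: [579.3, 24.8, 86.2]
orientation: [-0.109, 3.14, 0.0]
ft_force: [0.0, -0.5, 3.7]
width: 0.6
```

move_arm:
  deltas:
    - [255,0,0.001,0,0]
    - [255,0,0.001,0,0]
    - [255,0,0.001,0,0]
    - [255,0,0.001,-0.004,0]
    - [255,0,0.001,-0.012,0]

```text
t: 12.32
ee_pos: [578.0, 25.1, 97.4]
orientation: [0.108, -3.137, 0.0]
ft_force: [-0.5, -0.3, 0.7]
width: 0.5
```

```bash
python3 -c "
from h import *
look(8)"
```

```text
t 12.3167 tcp [578.   25.1  97.4] f [-0.5 -0.3  0.7]
roller conf 0.94 xmin 478.0 n 43 wid 60.5 axis deg 2.82 y@541 18.4 y@500 16.4
band n 8 deg 4.17 y@541 18.4 y@500 15.4
```

move_arm:
  deltas:
    - [255,0,0,-0.03,0]
    - [255,0,0,-0.06,0]
    - [255,0.007,0.039,-0.06,0]
    - [255,0.014,0.078,-0.06,0]
    - [255,0.021,0.117,-0.06,0]

```text
t: 12.83
ee_pos: [550.2, 141.2, 159.2]
orientation: [-0.105, 3.138, 0.001]
ft_force: [0.3, -0.1, -1.0]
width: 0.1
```

move_arm:
  deltas:
    - [255,0.007,0.039,0,0]
    - [255,0.014,0.078,0,0]
    - [255,0.021,0.117,0,0]
    - [255,0.028,0.156,0,0]
    - [255,0.036,0.195,0,0]

```text
t: 13.25
ee_pos: [500.0, 334.4, 158.5]
orientation: [-0.108, 3.139, 0.0]
ft_force: [-0.0, -0.7, -0.1]
width: 0.8
```

move_arm:
  deltas:
    - [255,0.0076,0.0404,0,0]
    - [255,0.0076,0.0404,0.03,0]
    - [255,0.0076,0.0404,0.06,0]
    - [255,0.0076,0.0404,0.06,0]
    - [255,0.0076,0.0404,0.06,0]

```text
t: 13.67
ee_pos: [489.2, 371.6, 97.1]
orientation: [0.109, -3.136, 0.004]
ft_force: [-0.1, -0.6, 1.1]
width: 0.2
```

Run:
```python
from h import *
o=get_obs();print(o['t'],o['ee_pos'].round(1),o['ft_force'].round(1))
w=get_image('wrist');cv2.imwrite('pics/w9.png',w)
t=get_image('top');cv2.imwrite('pics/t9.png',t)
r=rect(t,'top',42,680,220,2,800,560);cv2.imwrite('pics/tr9.png',cv2.convertScaleAbs(r,alpha=1.8))
for n in('roller','short_roller'):print(n,[(d['location'].round(1) if hasattr(d['location'],'round') else d['location'],d['conf']) for d in place_of('top',n)[:2]])
print([(d['location'],d['conf']) for d in place_of('wrist','capture_top')[:2]])
for d in regions_of('wrist','capture_top')[:2]:
    v,u=np.nonzero(d['region']);print(d['conf'],len(u),u.mean(),v.mean())
```

```text
13.6667 [489.2 371.6  97.1] [-0.1 -0.6  1.1]
roller [([533.7, 15.7, 43.3], 0.66)]
short_roller [([540.7, 105.8, 30.1], 0.78)]
[([494.7, 371.9, 57.8], 0.55)]
0.86 906 282.1335540838852 229.51103752759383
```

View pics/w9.png

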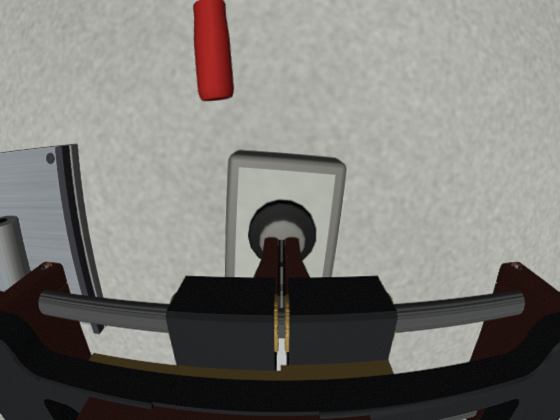

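View pics/tr9.png

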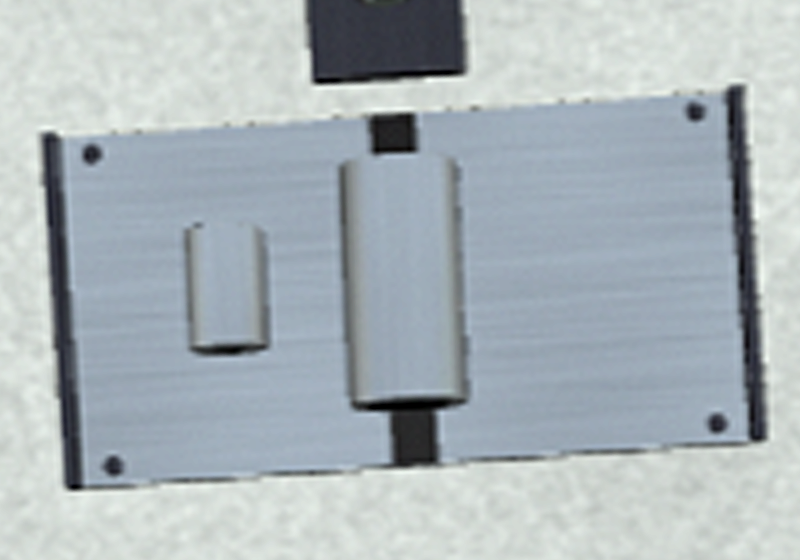

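The top view shows the roller at (405,280), lying centred on the band. The wrist view shows the fingertip in line with the button cap at (282,230). Next is the press.

move_arm:
  deltas:
    - [255,0,0,0.012,0]
    - [255,0,0,0.024,0]
    - [255,0,0,0.028,0]
    - [255,0,0,0.03,0]
    - [255,0,0,0.03,0]

```text
t: 14.38
ee_pos: [489.8, 371.9, 67.3]
orientation: [0.109, -3.138, 0.002]
ft_force: [-1.6, -1.6, 3.4]
width: 0.7
```

move_arm:
  deltas:
    - [255,0,0,0.001,0]
    - [255,0,0,0.002,0]
    - [255,0,0,0.003,0]
    - [255,0,0,0.003,0]

```text
t: 14.72
ee_pos: [490.0, 372.2, 65.3]
orientation: [0.109, -3.139, 0.001]
ft_force: [-1.2, -3.3, 4.4]
width: 0.3
```

move_arm:
  deltas:
    - [255,0,0,0.001,0]
    - [255,0,0,0.002,0]
    - [255,0,0,0.002,0]

```text
t: 14.97
ee_pos: [490.3, 372.4, 64.3]
orientation: [0.109, -3.14, 0.0]
ft_force: [-5.4, -4.7, 11.9]
width: 0.2
```

move_arm:
  deltas:
    - [255,0,0,0.001,0]
    - [255,0,0,0.001,0]
    - [255,0,0,0.001,0]

```text
t: 15.22
ee_pos: [490.3, 372.5, 64.1]
orientation: [0.109, -3.14, 0.0]
ft_force: [-6.6, -6.4, 20.4]
width: 0.7
```

move_arm:
  deltas:
    - [255,0,0,0,0]
    - [255,0,0,-0.004,0]
    - [255,0,0,-0.015,0]
    - [255,0,0,-0.045,0]
    - [255,0,0,-0.08,0]

```text
t: 15.63
ee_pos: [489.5, 372.0, 141.6]
orientation: [0.109, -3.137, 0.002]
ft_force: [0.4, 1.1, -0.5]
width: 0.4
```

move_arm:
  deltas:
    - [255,0,0,-0.03,0]
    - [255,0,0,-0.05,0]
    - [255,0,0,-0.05,0]
    - [255,0,0,-0.05,0]

```text
t: 15.97
ee_pos: [491.2, 373.3, 193.8]
orientation: [-0.109, 3.136, 0.004]
ft_force: [0.2, -0.4, -1.1]
width: 0.5
```

Run:
```python
from h import *
o=get_obs();print(o['t'],o['ee_pos'].round(1),o['ft_force'].round(1))
cv2.imwrite('pics/s10.png',get_image('scene'));cv2.imwrite('pics/w10.png',get_image('wrist'))
t=get_image('top')
m=regions_of('top','roller')[0];r=rect(m['region'].astype(np.uint8)*255,'top',42,680,220,4,1600,1120)>127
x=[];y=[]
for v in range(0,1120,4):
    w=np.flatnonzero(r[v])
    if len(w)>180:x.append(680-v/4);y.append(220-(w[0]+w[-1])/8)
x=np.array(x);y=np.array(y);k=(x>x.min()+8)&(x<x.max()-8);p=np.polyfit(x[k],y[k],1)
print(x.min(),x.max(),np.degrees(np.arctan(p[0])),np.polyval(p,541))
for n in('capture_top',):print([(d['location'],d['conf']) for c in('scene','wrist') for d in place_of(c,n)[:1]])
```

```text
15.9667 [491.2 373.3 193.8] [ 0.2 -0.4 -1.1]
479.0 598.0 2.894301191437161 18.052865830557913
[([492.2, 374.3, 55.2], 0.45), ([495.8, 374.1, 56.7], 0.76)]
```

View pics/s10.png

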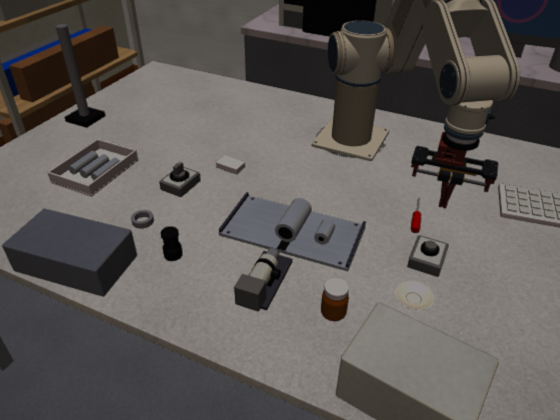

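View pics/w10.png

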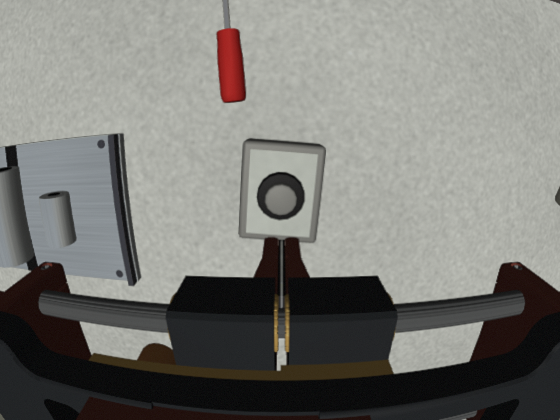

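```bash
python3 -c "
from h import *
print(close_job())"
```

```text
the job is handed in; nothing more can be done
None
```

I rolled the longer roller onto the dark band, then pressed the capture button fully down and released it. The job was handed in at about 16.3 s, well inside the 54 s limit.

- **Roller:** It took seven light strokes, about 4–17 N, with the closed fingertip on its top. The last top view puts its axis within about 0.3 mm of the band's centre line. It is turned about 1° from the band. It started at that angle, and pressing off-centre did not straighten it.
- **Button:** I pressed it only after the roller lay still and I had let go. It met a hard stop at about 20 N. The estimated travel is about 6 mm, but I could not read the joint directly. After release the networks put the cap at about 55–57 mm above the table; my own triangulation before the press gave 52 mm, so these differ slightly.
- **Everything else:** In the last pictures the short roller, lamp knob and other items look unmoved. The network's readings of the short roller's position agreed to within about 5 mm, close to its stated accuracy. The arm is touching nothing.

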